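# Slide the soap between the tins onto its mat

### The arm

A 7-joint arm with a two-finger parallel gripper is mounted at the origin on a cart in front of the work surface, level with it; the furniture and walls round the work are solid. World frame = base frame: x ahead of the robot, y to its left, z up, the work surface at z = 0. Lengths are in mm, angles in rad, forces in N, time in s.
With the tool pointing down it reaches from about 425 to 950 mm from the base axis. Payload 4.7 kg.
Tool frame: the origin (TCP) lies on the centre line of the jaws, within the pads' length; the fingertips stand 8 mm ahead of it and the grasp point (between the pads) lies 11 mm behind it; z points along the fingers, y is the line along which they close (so a half turn about z gives the same grasp; the last joint's range is limited). The gripper opens to 87 mm and grips with 3 to 60 N. Pads are 19 mm wide; open, the fingers measure 117 mm over their backs; the gripper's body (75 mm by 190 mm) begins 51 mm behind the grasp point.
Start: joints at [1.091, 0.469, -0.049, 1.532, 0.024, 1.141, -0.082], TCP at [294.135, -607.563, 230.573] pointing down, gripper open.
Joint ranges: [-2.59, 2.59], [-0.33, 1.99], [-1.39, 1.29], [0.1, 2.45], [-1.04, 4.18], [0.21, 1.99], [-2.66, 2.66]. Speed limits (rad/s): [2.57, 2.57, 3.14, 3.14, 3.14, 3.14, 3.14].

### API

Orientations are given as a 3x3 rotation matrix whose columns are the frame's x, y, z axes.
In Python, from plant import ctrl gives the robot as it stands.
- The arm moves only by the shell command python3 -m pendant 'ROWS' [OPENING] [FORCE]. ROWS is JSON, a list of rows, each a list of 2 entries, a list of its own where there are three numbers: the shift along the tool's x, y, z in cm, then the turn, a rotation vector about the tool's x, y, z in rad. In form: [[[tx, ty, tz], [wx, wy, wz]], ...]. A call has 1 to 5 rows; each row is the pose to reach, as a shift and turn from the pose commanded when the call began, along the tool's axes at that moment; what a row does not reach only later rows make up. A row lasts 1/8 s, in which the tool goes at most 62.5 mm and 10.7 degrees, less where a joint would pass 70% of its speed; a pose out of reach is approached as far as the arm can. A call with a gripper value outside its range is refused whole. OPENING is the opening, from 0 (shut) to 1 (fully open), set as the call begins (- or left out, the last holds). The fingers move at their own pace and stop on an object; FORCE is the grip in N (left out, the last holds). Time passes only in rows, so rows that repeat a pose let the fingers close. It gives the time, the measured TCP pose, the force, the opening and the grip force at its end, in the units of the state.
- ctrl.get_state(): the state, without advancing time (a new reading comes with each control period).
- ctrl.capture(name): name is "side" or "top" or "wrist"; returns (picture, depth): 384x512x3 uint8, blue, green, red; 384x512 float32, mm along the optical axis (not along the pixel's ray), 0 where there is no reading.
- ctrl.camera_info(name): a dict with "vertical_fov" (degrees; the focal length in pixels is half the picture's height over the tangent of half this angle, whatever the lens; pixels are square), "cx", "cy" (the principal point, pixels), "position" and "attitude" of the camera in the world. Camera axes: x right, y up, looking along -z (the intrinsics and any distortion apply to the point x, -y, -z); pixel columns grow to the right and rows downward; lengths in mm; the calibration is good to about 2 mm. A picture is of the moment at which its call begins: read the wrist's pose just before it. camera_info takes no time and is no camera call; for the wrist camera it gives the pose at the moment of the call.
- ctrl.sign_off(): hands the job in; it is judged then, once.
The state is a dict: "time_s": time; "joint_positions": joint angles; "qvel": joint speeds; "joint_efforts": joint torques, N m; "eef_pos": TCP position; "eef_rot": TCP orientation; "wrist_force": force on the tool from outside, world axes, zero at the start; "moment": the same for the moment, N m; "opening": finger opening in mm; "finger_force": force on a finger pad.
Only numpy, scipy, OpenCV 4.12 (cv2) and the standard library are available. Lean on these libraries where they do the work, as an engineer would, in place of code of your own. Each camera call takes 0.05 s, during which the arm holds its last target. There are 200 camera calls.

### The job

Push the brown block of soap through the narrow gap between the two food tins so that it ends up standing wholly on the dark grey mat behind them. Slide it along the worktop with the fingertips: do not squeeze it, lift it or tip it, do not knock the tins, and leave the pot brush, the mug and the lemon where they are.

Things in the scene. Friction and masses are not known exactly. Their poses are not given: they have to be found in the camera images.
- soap: Loose brown block of soap with upright faces, 49 mm along its x, 62 mm along its y, 52 mm high, 0.13 to 0.27 kg. Origin: centre of its underside; z up. It stands on the robot's side of the tins, up to 80 mm either side of the gap's middle line and turned up to 0.5 rad against the mat. It passes the gap with its 62 mm side across; which way round does not matter.
- mat: Dark grey mat, black border, 100 mm along x, 110 mm along y, 1.4 mm thin: things slide over it as over the worktop, no step. Origin: its centre. Its x axis points away from the robot along the middle line of the gap (up to 0.3 rad from world x), y to the left, z up. The tins stand nearer the robot, centres at x = -90 mm and y = +/-(71.7 to 73.7) mm in its frame.
- tin_left: Left food tin (+y side of the mat's x axis), an upright cylinder 75 mm across and 58 mm high, fixed to the worktop. Origin: centre of its underside. The gap between the two tins is 68 to 72 mm wide at its narrowest, on the line between their centres.
- tin_right: Right food tin (-y side), same as the left one, fixed.
- corner_fl (a point): Corner of the soap's underside: 24.5 mm along its plus x and 31 mm along its plus y.
- corner_fr (a point): Corner of the soap's underside: 24.5 mm along its plus x and 31 mm along its minus y.
- corner_nl (a point): Corner of the soap's underside: 24.5 mm along its minus x and 31 mm along its plus y.
- corner_nr (a point): Corner of the soap's underside: 24.5 mm along its minus x and 31 mm along its minus y.
- pot_brush: Loose wooden pot brush standing on its bristles left of the mat, 58 mm across, 87 mm high; a bystander. Origin: centre of its underside.
- green_mug: Loose mug, green above and white below, 78 x 116 x 101 mm with its handle, far left; a bystander. Origin: centre of its underside.
- lemon: Loose lemon, 72 x 57 x 58 mm, far right; a bystander. Origin: under its centre.
Not all that is in view belongs to the job. What is shaped like the soap but orange or turquoise is not meant.

How it is judged (in metres and radians):
On the way:
1. the soap is in the gap, between the two tins (x of soap in the frame of mat between -0.115 and -0.065 m and y of soap in the frame of mat between -0.012 and 0.012 m), for 0.05 s.
At the end, for the whole second after the job is handed in: All four corners of the soap's underside lie on the mat (no more than 1.5 mm over its edge); the soap stands flat on the worktop and at rest (x of corner_fl in the frame of mat between -0.0515 and 0.0515 m and y of corner_fl in the frame of mat between -0.0565 and 0.0565 m and x of corner_fr in the frame of mat between -0.0515 and 0.0515 m and y of corner_fr in the frame of mat between -0.0565 and 0.0565 m and x of corner_nl in the frame of mat between -0.0515 and 0.0515 m and y of corner_nl in the frame of mat between -0.0565 and 0.0565 m and x of corner_nr in the frame of mat between -0.0515 and 0.0515 m and y of corner_nr in the frame of mat between -0.0565 and 0.0565 m and linear speed of soap below 0.01 m/s and angle between soap's own z axis and vertical below 0.05 rad and height (world z) of soap below 0.004 m); the robot touches nothing.
It fails at once if the soap is lifted off the worktop or tipped (height (world z) of soap above 0.01 m or angle between soap's own z axis and vertical above 0.25 rad).
It fails at once if the soap is squeezed or pressed with more than 20 N by the fingers (contact force between the fingers and soap above 20 N).
It fails at once if the robot knocks a tin with more than 25 N (contact force between any of the fingers, the arm and tin_left above 25 N or contact force between any of the fingers, the arm and tin_right above 25 N).
It fails at once if the pot brush, the mug or the lemon is moved by more than 20 mm (distance of any of pot_brush, green_mug, lemon from where it was at the start of the episode above 0.02 m).
It also fails if it takes over 69 s, if anything falls off the work surface, if the arm or the gripper's body presses on something with over 40 N, if the wrist force passes 120 N, or if a joint passes its speed limit or range.

## Working session

There is one attempt and no reset: what is moved stays moved. The work goes in short steps, Python scripts to look and compute and a shell command to move; the robot and the scene stay as the last step left them, time stands still between calls to the robot, and variables do not carry over. Pictures are saved under pics/ and viewed, at most 10 in all, crops included, and the job is handed in when it is done.

```bash
mkdir -p pics; ls
python3 - <<'E'
from plant import ctrl
import cv2,numpy as np
s=ctrl.get_state();print(s['time_s'],s['eef_pos'],np.round(s['eef_rot'],3),s['opening'])
for n in('top','side'):
    i=ctrl.camera_info(n);print(n,i)
    p,d=ctrl.capture(n);cv2.imwrite(f'pics/{n}0.png',p);np.save(f'pics/{n}0.npy',d)
E
```

```text
pics
0.0 [ 293.8478206  -607.04312936  229.48877933] [[ 0.9    0.436 -0.001]
 [ 0.436 -0.9    0.002]
 [-0.    -0.002 -1.   ]] 86.98348442227235
top {'vertical_fov': 47.74496205550645, 'cx': 258.4297187171401, 'cy': 189.8072975891234, 'position': array([ 327.84887759,   -2.29291024, 1289.05302331]), 'attitude': array([[-0.02576008,  0.98294186, -0.1821036 ],
       [-0.99962464, -0.02702757, -0.00448165],
       [-0.00932702,  0.1819198 ,  0.98326914]])}
side {'vertical_fov': 44.32838403819279, 'cx': 258.37404455567656, 'cy': 185.47268237954404, 'position': array([ 186.37772503, 1287.01056692,  560.90937583]), 'attitude': array([[-0.95811773,  0.10165623, -0.26772452],
       [-0.28632519, -0.35741446,  0.88897289],
       [-0.00531899,  0.92839696,  0.37155187]])}
```

View pics/top0.png

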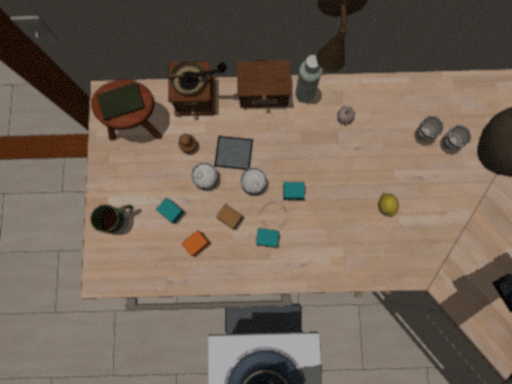

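View pics/side0.png

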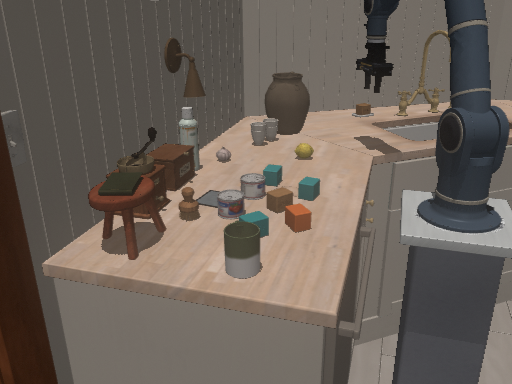

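Top view: the brown soap is at (230,217). The orange block (196,243) and the turquoise ones (170,210), (294,190) and (268,237) are decoys by colour. The tins are at (205,176) and (254,181), the mat at (234,152), the brush at (188,144), the mug at (108,218) and the lemon at (389,204).

```bash
cat > h.py <<'E'
from plant import ctrl
import cv2,numpy as np
def K(i):
    f=192/np.tan(np.radians(i['vertical_fov']/2));return f,i['cx'],i['cy']
def cloud(i,d):
    f,cx,cy=K(i);v,u=np.mgrid[:384,:512]
    P=np.stack([(u-cx)/f*d,-(v-cy)/f*d,-d],-1)
    return P@np.array(i['attitude']).T+i['position']
def project(i,X):
    f,cx,cy=K(i);c=(np.asarray(X,float)-i['position'])@np.array(i['attitude'])
    return np.stack([cx+f*c[...,0]/-c[...,2],cy-f*c[...,1]/-c[...,2]],-1)
def onplane(i,uv,z):
    f,cx,cy=K(i);uv=np.atleast_2d(uv).astype(float)
    r=np.stack([(uv[:,0]-cx)/f,-(uv[:,1]-cy)/f,-np.ones(len(uv))],-1)@np.array(i['attitude']).T
    return i['position']+r*((z-i['position'][2])/r[:,2])[:,None]
E
python3 - <<'E'
from h import *
i=ctrl.camera_info('top');p=cv2.imread('pics/top0.png');d=np.load('pics/top0.npy');W=cloud(i,d)
print('table z',np.median(W[200:215,320:360,2]))
hsv=cv2.cvtColor(p,cv2.COLOR_BGR2HSV)
for n,(u,v) in dict(soap=(230,217),tl=(205,176),tr=(254,181),mat=(234,152),orange=(196,243),tqL=(170,210),tqR=(294,190),tqN=(268,237),brush=(188,144)).items():
    m=np.zeros((384,512),np.uint8);r=22
    sl=(slice(v-r,v+r),slice(u-r,u+r));z=W[sl][...,2]
    zz=np.median(W[v-2:v+3,u-2:u+3,2])
    m[sl]=(abs(z-zz)<8) if n!='mat' else (p[sl].max(-1)<110)
    k,l=cv2.connectedComponents(m);mm=l==l[v,u]
    pts=W[mm][:,:2].astype(np.float32);R=cv2.minAreaRect(pts)
    print(n,'z',round(zz,1),'mean',pts.mean(0).round(1),'rect',np.round(R[0],1),np.round(R[1],1),round(R[2],1),hsv[v,u])
c=cv2.resize(p[130:265,140:320],None,fx=4.4,fy=4.4,interpolation=cv2.INTER_CUBIC);cv2.imwrite('pics/crop0.png',c)
E
```

```text
table z 0.5884352717627053
soap z 53.8 mean [484.3  90. ] rect [484.9  90.2] [61.7 47.1] 55.1 [ 15 143 125]
tl z 54.3 mean [606.6 161.8] rect [606.7 161.3] [73.  72.2] 43.8 [ 16  20 164]
tr z 56.8 mean [587.4  17.7] rect [586.8  16.8] [72.7 74.9] 89.2 [  6   9 144]
mat z 2.0 mean [683.   77.3] rect [533.4  69.6] [417.4 124.3] 2.7 [98 12 82]
orange z 52.8 mean [410.2 189.2] rect [410.8 189.7] [47.8 61.8] 39.1 [ 12 204 165]
tqL z 52.6 mean [507.1 263.9] rect [507.5 264.1] [61.6 47.8] 48.9 [ 90 173 112]
tqR z 52.9 mean [556.4 -99.4] rect [557.2 -98.9] [61.1 49. ] 88.7 [ 90 162 115]
tqN z 51.6 mean [420.2 -17.5] rect [420.8 -17.5] [61.7 48.1] 80.6 [ 89 174 113]
brush z 53.5 mean [700.7 210.3] rect [701.6 209.6] [31.7 49. ] 26.0 [ 15 175  48]
```

View pics/crop0.png

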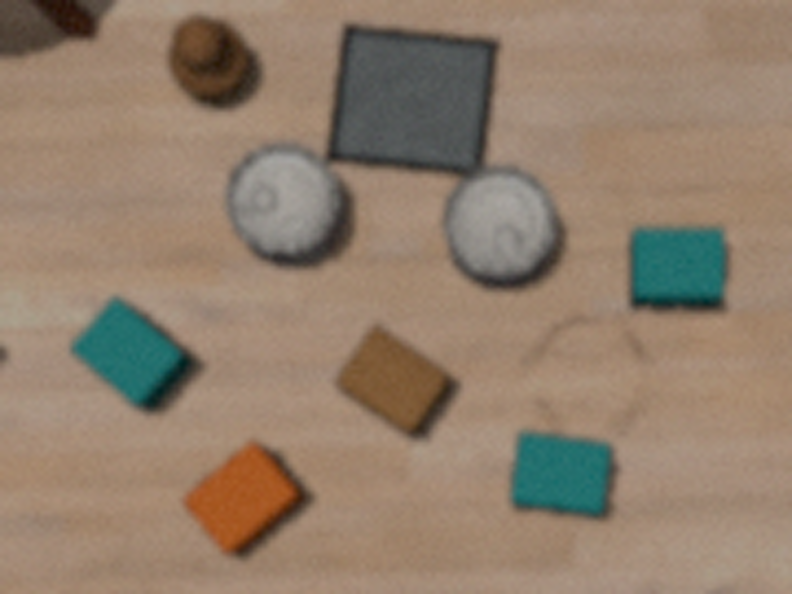

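Confirmed: in the crop, only the block at (396,381) is brown. It is turned about -27° against the gap, with its middle about 14 mm to the right. My plan has two steps. First nudge the front end of its right face with closed fingers, which turns it and shifts it left. Then push squarely with two fingertips on the back face.

```bash
cat >> h.py <<'E'
from scipy.spatial.transform import Rotation as Ro
G=np.array([596.9,89.4]);A=-0.134
def gR(a): return np.array([[np.cos(a),-np.sin(a)],[np.sin(a),np.cos(a)]])
def g2w(p): return G+gR(A)@np.asarray(p,float)
def w2g(p): return (np.asarray(p)[...,:2]-G)@gR(A)
def go(gx,gy,z,yaw=0):
    s=ctrl.get_state();R=np.array(s['eef_rot']);x=np.r_[g2w((gx,gy)),z]
    y=A+yaw;T=np.array([[np.cos(y),np.sin(y),0],[np.sin(y),-np.cos(y),0],[0,0,-1]])
    print('t',s['time_s'],'at g',w2g(s['eef_pos']).round(1),'z',round(s['eef_pos'][2],1),'shift cm',(R.T@(x-s['eef_pos'])/10).round(2),'turn',Ro.from_matrix(R.T@T).as_rotvec().round(3))
E
python3 -c "
from h import *
go(-140,-85,150)"
```

```text
t 0.1 at g [-207.3 -730.7] z 229.6 shift cm [ 41.26 -50.12   8.05] turn [-0.002  0.001  0.585]
```

```bash
python3 -m pendant '[[[3.5,-4.5,0],[0,0,0.1]],[[7,-9,0],[0,0,0.2]],[[10.5,-13.5,0],[0,0,0.3]],[[14,-18,0],[0,0,0.4]],[[18,-22,0],[0,0,0.58]]]' 0
python3 -c "
from h import *
go(-140,-85,150)"
```

```text
time_s: 0.72
eef_pos: [359.5, -331.0, 230.4]
eef_rot: [[0.992, -0.128, -0.0], [-0.128, -0.992, 0.0], [-0.0, -0.0, -1.0]]
wrist_force: [0.7, -0.5, -0.6]
opening: 45.3
finger_force: 0.0
t 0.725 at g [-179.1 -448.4] z 230.4 shift cm [  4.14 -36.31   8.04] turn [-0.     0.     0.006]
```

```bash
python3 -m pendant '[[[1,-6,0],[0,0,0]],[[2,-12,1],[0,0,0]],[[3,-18,2],[0,0,0]],[[4,-24,4],[0,0,0]],[[4,-30,6],[0,0,0]]]' 0
python3 -m pendant '[[[0,-5,1],[0,0,0]],[[0,-6,2],[0,0,0]],[[0,-6,2],[0,0,0]],[[0,-6,2],[0,0,0]]]' 0
python3 - <<'E'
from h import *
go(-140,-85,40)
i=ctrl.camera_info('wrist');p,d=ctrl.capture('wrist');cv2.imwrite('pics/w1.png',p);np.save('pics/w1.npy',d);print(i)
import pickle;pickle.dump(i,open('pics/w1.pkl','wb'))
E
```

```text
time_s: 1.35
eef_pos: [436.4, -40.6, 171.0]
eef_rot: [[0.992, -0.122, 0.001], [-0.122, -0.992, 0.0], [0.001, -0.0, -1.0]]
wrist_force: [0.8, 0.3, 0.5]
opening: 1.3
finger_force: 0.0
time_s: 1.85
eef_pos: [443.1, 15.4, 151.4]
eef_rot: [[0.992, -0.125, -0.0], [-0.125, -0.992, -0.001], [0.0, 0.001, -1.0]]
wrist_force: [0.9, -1.3, 0.0]
opening: 0.5
finger_force: 0.0
t 1.85 at g [-142.5  -93.9] z 151.4 shift cm [ 0.26 -0.89 11.14] turn [ 0.001 -0.     0.009]
{'vertical_fov': 58.932019806716774, 'cx': 253.36266471402593, 'cy': 186.60871638529912, 'position': array([527.1792868 ,   5.57836808, 306.93597323]), 'attitude': array([[-0.12471297,  0.94451656,  0.303867  ],
       [-0.99219173, -0.11918382, -0.03675318],
       [ 0.00150204, -0.30607792,  0.95200528]])}
```

View pics/w1.png

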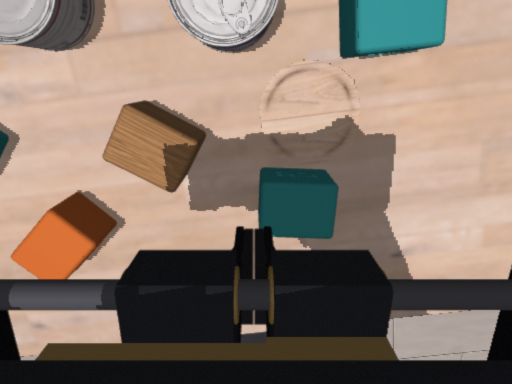

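Wrist view: the soap top is near (155,145), the right tin at (225,15), part of the left tin at (30,15), the orange decoy at (65,235) and a turquoise decoy at (298,200). A ring-like patch shows at (310,95). Next I measure these.

```bash
cat >> h.py <<'E'
def soap(i,p,d,near=None):
    W=cloud(i,d);h=cv2.cvtColor(p,cv2.COLOR_BGR2HSV)
    m=((abs(W[...,2]-52)<5)&(h[...,0]>=8)&(h[...,0]<25)&(h[...,1]>75)&(p[...,2]<215)).astype(np.uint8)
    m=cv2.morphologyEx(m,cv2.MORPH_OPEN,np.ones((3,3),np.uint8))
    g=w2g(W);
    m[(g[...,0]<-190)|(g[...,0]>150)|(abs(g[...,1])>75)]=0
    k,l,st,_=cv2.connectedComponentsWithStats(m);j=1+st[1:,4].argmax();pts=g[l==j].astype(np.float32)
    c,wh,an=cv2.minAreaRect(pts)
    if wh[0]>wh[1]: an-=90;wh=wh[::-1]
    an=(an+45)%180-45
    print('soap g',np.round(c,1),np.round(wh,1),'yaw',round(an,1),'n',len(pts),'z',round(float(np.median(W[l==j][:,2])),1))
    return np.array(c),an
E
python3 - <<'E'
from h import *
import pickle
i=pickle.load(open('pics/w1.pkl','rb'));p=cv2.imread('pics/w1.png');d=np.load('pics/w1.npy')
soap(i,p,d);soap(ctrl.camera_info('top'),cv2.imread('pics/top0.png'),np.load('pics/top0.npy'))
W=cloud(i,d);print('ring z',W[65:70,310,2].round(1),W[100,310],'table',np.median(W[100:130,420:480,2]))
f=W[230:290,236:272];print('finger z',[ (v,u,f[v-230,u-236].round(0)) for v in(235,260) for u in(240,268)])
t=W[:45,180:275];m=t[...,2]>50;q=w2g(t[m]);print('tinR y range',q[:,1].min(),q[:,1].max(),q[:,0].min(),np.median(t[m][:,2]))
t=W[:50,0:90];m=t[...,2]>50;q=w2g(t[m]);print('tinL',q[:,1].min(),q[:,1].max(),q[:,0].min())
E
```

```text
soap g [-111.3  -14.1] [48.1 61.7] yaw -27.7 n 5010 z 53.1
soap g [-111.3  -14.5] [47.1 60.9] yaw -27.2 n 306 z 52.6
ring z [1.5 1.7 2.  1.3 2.2] [502.3385443  -41.47462129   2.1686074 ] table 1.3851993585444404
finger z [(235, 240, array([455.,  21., 155.])), (235, 268, array([453.,   7., 156.])), (260, 240, array([455.,  20., 180.])), (260, 268, array([454.,   8., 181.]))]
tinR y range -105.97298796849063 -43.2134136777795 -57.89718179083938 56.30645921244226
tinL -92.38484814805324 80.4760209253089 -57.89718179083938
```

```bash
python3 -m pendant '[[[1,-0.8,4],[0,0,0]],[[2,-1.4,8],[0,0,0]],[[2.1,-1.5,12],[0,0,0]],[[2.1,-1.5,12.8],[0,0,0]],[[2.1,-1.5,12.8],[0,0,0]]]' 0
python3 -c "
from h import *
go(-118,-62,23)"
```

```text
time_s: 2.52
eef_pos: [466.1, 28.7, 23.7]
eef_rot: [[0.992, -0.123, 0.0], [-0.123, -0.992, -0.0], [0.0, 0.0, -1.0]]
wrist_force: [-0.3, -0.0, -0.0]
opening: 0.1
finger_force: 0.0
t 2.525 at g [-121.5  -77.6] z 23.7 shift cm [ 0.37 -1.56  0.07] turn [ 0.   -0.    0.01]
```

```bash
python3 -m pendant '[[[0.1,-0.4,0],[0,0,0]],[[0.2,-0.8,0],[0,0,0]],[[0.3,-1.2,0],[0,0,0]],[[0.4,-1.6,0],[0,0,0]],[[0.4,-1.6,0],[0,0,0]]]' 0
python3 - <<'E'
from h import *
go(-114,-56,23)
for n in('top','wrist'):
    i=ctrl.camera_info(n);p,d=ctrl.capture(n);cv2.imwrite(f'pics/{n}2.png',p)
    try: soap(i,p,d)
    except Exception as e: print(n,e)
E
```

```text
time_s: 3.15
eef_pos: [471.9, 45.2, 23.4]
eef_rot: [[0.993, -0.122, 0.0], [-0.122, -0.993, -0.0], [0.0, -0.0, -1.0]]
wrist_force: [0.2, 0.6, 0.5]
opening: 0.4
finger_force: 0.1
t 3.15 at g [-118.   -60.5] z 23.4 shift cm [ 0.4  -0.45  0.04] turn [-0.    -0.     0.012]
soap g [-176.3   60.9] [27.2 27.5] yaw -2.5 n 72 z 52.4
soap g [-108.8  -10.8] [44.9 59.5] yaw -26.4 n 7324 z 53.1
```

```bash
python3 -m pendant '[[[0.1,-0.4,0],[0,0,0]],[[0.2,-0.8,0],[0,0,0]],[[0.3,-1.1,0],[0,0,0]],[[0.3,-1.2,0],[0,0,0]],[[0.3,-1.2,0],[0,0,0]]]' 0
python3 - <<'E'
from h import *
go(-114,-56,23)
n='wrist'
i=ctrl.camera_info(n);p,d=ctrl.capture(n);cv2.imwrite(f'pics/{n}3.png',p)
soap(i,p,d)
E
```

```text
time_s: 3.88
eef_pos: [476.2, 56.6, 23.3]
eef_rot: [[0.993, -0.122, 0.0], [-0.122, -0.993, 0.0], [0.0, -0.0, -1.0]]
wrist_force: [-0.6, 0.4, -0.2]
opening: 0.8
finger_force: 0.1
t 3.875 at g [-115.3  -48.6] z 23.3 shift cm [0.12 0.74 0.03] turn [-0.    -0.     0.012]
soap g [-106.2   -0.4] [40.1 59.9] yaw -22.5 n 6334 z 53.1
```

View pics/wrist3.png

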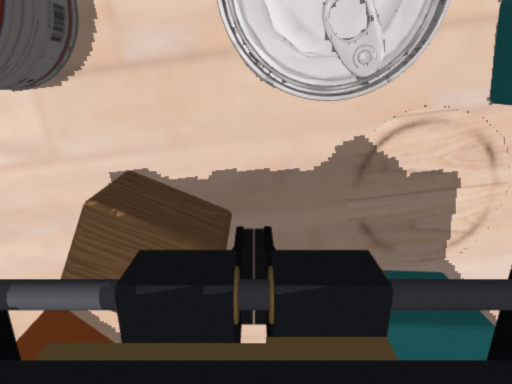

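The soap shows at (128,172) to (231,212), partly hidden by the hand. It has moved left by about the wanted amount and turned a little. I lift and take a clear look.

```bash
python3 -m pendant '[[[-0.3,1,0],[0,0,0]],[[-0.6,2.5,-0.5],[0,0,0]],[[-1,2.5,-5],[0,0,0]],[[-2,1,-10],[0,0,0]],[[-3,-1,-13],[0,0,0]]]' 0
python3 -m pendant '[[[-2,-2,0],[0,0,0]],[[-2,-3.7,0],[0,0,0]],[[-2,-3.7,0],[0,0,0]],[[-2,-3.7,0],[0,0,0]]]' 0.35
python3 - <<'E'
from h import *
go(-168,-3,23)
n='wrist'
i=ctrl.camera_info(n);p,d=ctrl.capture(n);cv2.imwrite(f'pics/{n}4.png',p)
soap(i,p,d)
W=cloud(i,d);g=w2g(W);m=(W[...,2]>50)&(g[...,0]>-60)
for s in(1,-1):
    q=g[m&(g[...,1]*s>20)&(g[...,1]*s<130)&(W[...,2]<62)]
    r=q[(q[:,0]<0)]
    print('tin',s,'y inner',abs(q[:,1]).min(),'xmin',q[:,0].min(),'y at xmin',q[q[:,0].argmin(),1],len(q))
E
```

```text
time_s: 4.55
eef_pos: [447.8, 68.9, 155.7]
eef_rot: [[0.992, -0.125, 0.003], [-0.125, -0.992, -0.0], [0.003, -0.0, -1.0]]
wrist_force: [0.6, 0.2, -0.3]
opening: 0.6
finger_force: 0.0
time_s: 5.05
eef_pos: [432.1, 107.7, 153.2]
eef_rot: [[0.992, -0.124, -0.0], [-0.124, -0.992, -0.001], [-0.0, 0.001, -1.0]]
wrist_force: [-0.3, 0.2, -0.4]
opening: 28.5
finger_force: 0.0
t 5.05 at g [-165.8   -3.8] z 153.2 shift cm [-0.22 -0.1  13.02] turn [0.001 0.    0.01 ]
soap g [-110.9    0.6] [47.9 62. ] yaw -23.0 n 5271 z 53.2
tin 1 y inner 53.66993540860906 xmin -37.95908574932204 y at xmin 71.56786525190661 373
tin -1 y inner 51.450264411501024 xmin -38.00418863427308 y at xmin -70.8358666052261 522
```

View pics/wrist4.png

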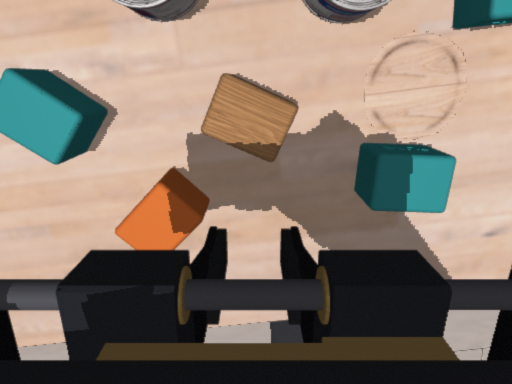

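The soap is at (250,117) in this picture, its rear-right corner near (275,160). The fingers at (215,260) and (293,260) will come down clear of the orange block (162,215). Down behind it now, then a square push.

```bash
python3 -m pendant '[[[-0.2,-0.4,4],[0,0,0.01]],[[-0.2,-0.4,8],[0,0,0.01]],[[-0.2,-0.4,12],[0,0,0.01]],[[-0.2,-0.4,12.9],[0,0,0.01]],[[-0.2,-0.4,12.9],[0,0,0.01]]]' 0.35
python3 -m pendant '[[[0.5,0,0],[0,0,0]],[[1,0,0],[0,0,0]],[[1.5,0,0],[0,0,0]],[[1.8,0,0],[0,0,0]],[[1.8,0,0],[0,0,0]]]'
python3 - <<'E'
from h import *
go(-150,0,23)
n='wrist'
i=ctrl.camera_info(n);p,d=ctrl.capture(n);cv2.imwrite(f'pics/{n}5.png',p)
soap(i,p,d)
E
```

```text
time_s: 5.72
eef_pos: [431.0, 113.0, 24.4]
eef_rot: [[0.991, -0.133, -0.0], [-0.133, -0.991, -0.0], [-0.0, 0.0, -1.0]]
wrist_force: [0.6, 0.8, 1.7]
opening: 30.5
finger_force: 0.0
time_s: 6.35
eef_pos: [449.1, 111.0, 24.4]
eef_rot: [[0.991, -0.132, 0.001], [-0.132, -0.991, 0.0], [0.001, -0.0, -1.0]]
wrist_force: [-0.1, 0.7, 0.2]
opening: 30.4
finger_force: 0.0
t 6.35 at g [-149.4    1.7] z 24.4 shift cm [-0.06  0.17  0.14] turn [-0.    -0.001  0.001]
soap g [-106.1    2. ] [49.1 62.9] yaw -18.6 n 17766 z 53.3
```

```bash
python3 -m pendant '[[[0.4,0.1,0],[0,0,0]],[[0.8,0.2,0],[0,0,0]],[[1.2,0.2,0],[0,0,0]],[[1.5,0.2,0],[0,0,0]],[[1.5,0.2,0],[0,0,0]]]'
python3 - <<'E'
from h import *
go(-135,0,23)
n='wrist'
i=ctrl.camera_info(n);p,d=ctrl.capture(n);cv2.imwrite(f'pics/{n}6.png',p)
soap(i,p,d)
E
```

```text
time_s: 7.02
eef_pos: [463.8, 107.2, 24.3]
eef_rot: [[0.991, -0.132, 0.001], [-0.132, -0.991, 0.0], [0.001, -0.001, -1.0]]
wrist_force: [-1.4, -0.1, 0.5]
opening: 30.5
finger_force: 0.0
t 7.025 at g [-134.2   -0.2] z 24.3 shift cm [-0.08 -0.02  0.13] turn [-0.001 -0.001  0.001]
soap g [-95.9   6.1] [49.7 62.2] yaw -7.2 n 17215 z 53.3
```

```bash
python3 -m pendant '[[[-1.5,0,0],[0,0,0]],[[-1.5,0,-4],[0,0,0]],[[-1.5,-1,-9],[0,0,0]],[[0.5,-5,-9],[0,0,0]],[[3.5,-7.7,-8],[0,0,0]]]' 0
python3 -m pendant '[[[0,0,0],[0,0,0]],[[0,0,0],[0,0,0]],[[0,0,4],[0,0,0]],[[0,0,8],[0,0,0]],[[0,0,8],[0,0,0]]]' 0
python3 -c "
from h import *
go(-99,60,23)"
```

```text
time_s: 7.7
eef_pos: [508.1, 180.9, 106.0]
eef_rot: [[0.992, -0.13, 0.004], [-0.13, -0.992, 0.001], [0.003, -0.001, -1.0]]
wrist_force: [-0.0, -0.7, -0.2]
opening: 0.7
finger_force: 0.0
time_s: 8.32
eef_pos: [504.7, 176.8, 22.2]
eef_rot: [[0.991, -0.132, -0.007], [-0.132, -0.991, -0.003], [-0.006, 0.004, -1.0]]
wrist_force: [0.1, -1.4, 0.5]
opening: 0.6
finger_force: 0.0
t 8.325 at g [-103.    74.3] z 22.2 shift cm [ 0.4   1.43 -0.08] turn [0.004 0.006 0.001]
```

```bash
python3 -m pendant '[[[0.3,1.0,0],[0,0,0]],[[0.3,1.6,0],[0,0,0]],[[0.3,2.1,0],[0,0,0]],[[0.3,2.6,0],[0,0,0]],[[0.3,2.6,0],[0,0,0]]]' 0
python3 - <<'E'
from h import *
go(-99,44,23)
n='wrist'
i=ctrl.camera_info(n);p,d=ctrl.capture(n);cv2.imwrite(f'pics/{n}7.png',p)
soap(i,p,d)
E
```

```text
time_s: 8.95
eef_pos: [507.7, 152.2, 24.6]
eef_rot: [[0.991, -0.133, 0.001], [-0.133, -0.991, -0.0], [0.001, -0.0, -1.0]]
wrist_force: [-0.3, 0.7, 0.3]
opening: 0.4
finger_force: 0.0
t 8.95 at g [-96.8  50.3] z 24.6 shift cm [-0.23  0.63  0.16] turn [-0.    -0.001  0.001]
soap g [-81.9   3.7] [22.2 62.2] yaw -7.3 n 5296 z 53.1
```

View pics/wrist7.png

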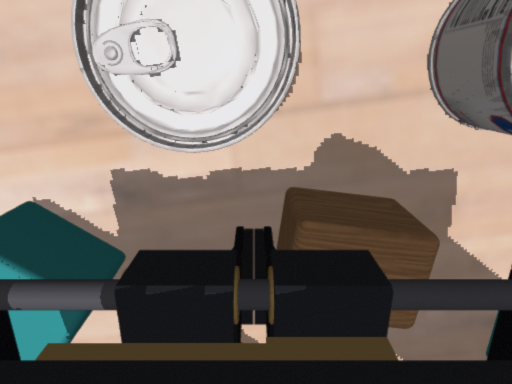

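The soap's front half shows at (290..437, 190..240), still turned about -7° and with the finger just at its left face. Now push it to the right by about 7 mm.

```bash
python3 -m pendant '[[[-0.1,0.3,0],[0,0,0]],[[-0.2,0.6,0],[0,0,0]],[[-0.2,0.7,0],[0,0,0]],[[-0.2,0.7,0],[0,0,0]]]' 0
python3 - <<'E'
from h import *
go(-99,44,23)
n='wrist'
i=ctrl.camera_info(n);p,d=ctrl.capture(n);cv2.imwrite(f'pics/{n}8.png',p)
soap(i,p,d)
E
```

```text
time_s: 9.5
eef_pos: [504.6, 145.9, 24.3]
eef_rot: [[0.991, -0.132, -0.0], [-0.132, -0.991, -0.0], [-0.0, 0.0, -1.0]]
wrist_force: [-0.9, 0.9, -0.0]
opening: 0.6
finger_force: 0.4
t 9.5 at g [-99.   43.7] z 24.3 shift cm [ 0.   -0.03  0.13] turn [0.    0.    0.002]
soap g [-82.8  -0.5] [25.5 62.3] yaw -3.8 n 6014 z 53.1
```

```bash
python3 -m pendant '[[[0,0.1,0],[0,0,0]],[[0,0.2,0],[0,0,0]],[[0,0.2,0],[0,0,0]],[[0,-1,0],[0,0,0]],[[0,-2.5,0],[0,0,0]]]' 0
python3 -m pendant '[[[0,0,-3],[0,0,0]],[[0,0,-8.5],[0,0,0]],[[-3,1,-9],[0,0,0]],[[-5,5,-9],[0,0,0]],[[-5,7,-9],[0,0,0]]]' 0.35
python3 -m pendant '[[[0,0,0],[0,0,0]],[[0,0,0],[0,0,0]]]' 0.35
python3 - <<'E'
from h import *
go(-145,-1,23)
n='wrist'
i=ctrl.camera_info(n);p,d=ctrl.capture(n);cv2.imwrite(f'pics/{n}9.png',p)
soap(i,p,d)
E
```

```text
time_s: 10.18
eef_pos: [508.3, 171.4, 24.3]
eef_rot: [[0.991, -0.132, 0.0], [-0.132, -0.991, -0.0], [0.0, 0.0, -1.0]]
wrist_force: [0.8, 0.1, 1.2]
opening: 0.7
finger_force: 0.0
time_s: 10.8
eef_pos: [447.3, 107.4, 114.4]
eef_rot: [[0.991, -0.131, -0.001], [-0.131, -0.991, -0.001], [-0.001, 0.001, -1.0]]
wrist_force: [0.7, 0.2, 0.0]
opening: 29.5
finger_force: 0.0
time_s: 11.05
eef_pos: [449.9, 109.5, 114.5]
eef_rot: [[0.991, -0.131, 0.001], [-0.131, -0.991, 0.001], [0.001, -0.001, -1.0]]
wrist_force: [0.6, 0.0, -0.4]
opening: 30.4
finger_force: 0.0
t 11.05 at g [-148.4    0.3] z 114.5 shift cm [0.33 0.14 9.15] turn [-0.001 -0.001  0.003]
soap g [-94.4  -2.1] [47.9 62.2] yaw -2.4 n 7111 z 53.2
```

```bash
python3 -m pendant '[[[0.2,0.1,4],[0,0,0]],[[0.2,0.1,8],[0,0,0]],[[0.2,0.1,9],[0,0,0]],[[0.2,0.1,9],[0,0,0]]]' 0.35
python3 -m pendant '[[[0.6,0,0],[0,0,0]],[[1.2,0,0],[0,0,0]],[[1.8,0,0],[0,0,0]],[[2.4,0,0],[0,0,0]],[[3,0,0],[0,0,0]]]'
python3 -m pendant '[[[0.6,0,0],[0,0,0]],[[1.0,0,0],[0,0,0]],[[1.4,0,0],[0,0,0]],[[1.4,0,0],[0,0,0]]]'
python3 - <<'E'
from h import *
go(-100,-1,23)
n='wrist'
i=ctrl.camera_info(n);p,d=ctrl.capture(n);cv2.imwrite(f'pics/{n}10.png',p)
soap(i,p,d)
W=cloud(i,d);g=w2g(W)
for s in(1,-1):
    q=g[(W[...,2]>50)&(W[...,2]<64)&(abs(g[...,0])<4)&(g[...,1]*s>25)&(g[...,1]*s<100)]
    print(s,np.sort(abs(q[:,1]))[[2,10]] if len(q)>10 else len(q))
E
```

```text
time_s: 11.6
eef_pos: [451.2, 107.6, 24.2]
eef_rot: [[0.991, -0.131, -0.001], [-0.131, -0.991, 0.0], [-0.001, -0.0, -1.0]]
wrist_force: [0.3, 0.1, 1.4]
opening: 30.3
finger_force: 0.0
time_s: 12.22
eef_pos: [481.0, 102.6, 24.3]
eef_rot: [[0.991, -0.132, -0.0], [-0.132, -0.991, -0.0], [-0.0, 0.0, -1.0]]
wrist_force: [-0.4, 0.4, 0.3]
opening: 30.7
finger_force: 0.7
time_s: 12.72
eef_pos: [495.3, 100.8, 24.3]
eef_rot: [[0.991, -0.132, 0.001], [-0.132, -0.991, 0.0], [0.001, -0.0, -1.0]]
wrist_force: [-0.5, -0.5, -0.3]
opening: 30.3
finger_force: 0.0
t 12.725 at g [-102.2   -2.3] z 24.3 shift cm [ 0.22 -0.13  0.13] turn [-0.    -0.001  0.001]
soap g [-67.9  -1.4] [50.5 62.3] yaw 0.2 n 16908 z 53.3
1 [35.22726023 35.3826245 ]
-1 [34.37127617 34.44911624]
```

View pics/wrist10.png

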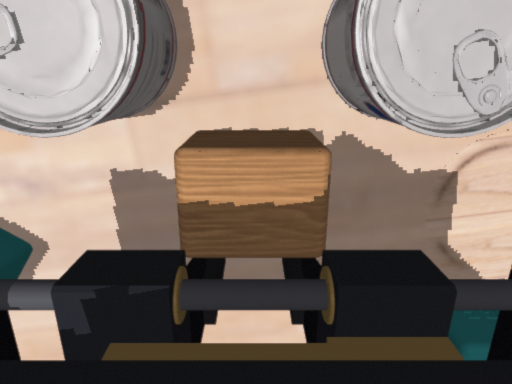

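The soap stands square in front of the gap: top edges at columns 177 and 328, tins at 175 and 325, fingers flush behind it. It is about 1.8 mm right of the gap's middle, so I steer slightly left while pushing.

```bash
python3 -m pendant '[[[0.7,0,0],[0,0,-0.02]],[[1.4,-0.03,0],[0,0,-0.035]],[[2.1,-0.06,0],[0,0,-0.035]],[[2.8,-0.09,0],[0,0,-0.035]],[[3.3,-0.11,0],[0,0,-0.035]]]'
python3 -m pendant '[[[0.7,-0.0,0],[0,0,0]],[[1.4,-0.0,0],[0,0,0]],[[1.7,0,0],[0,0,0.02]],[[2.0,0,0],[0,0,0.035]],[[2,0,0],[0,0,0.035]]]'
python3 - <<'E'
from h import *
go(-40,-1,23)
n='wrist'
i=ctrl.camera_info(n);p,d=ctrl.capture(n);cv2.imwrite(f'pics/{n}11.png',p)
soap(i,p,d)
E
```

```text
time_s: 13.4
eef_pos: [528.0, 97.5, 24.3]
eef_rot: [[0.995, -0.097, 0.0], [-0.097, -0.995, 0.0], [0.0, -0.0, -1.0]]
wrist_force: [-1.7, 0.3, 0.4]
opening: 30.4
finger_force: 0.7
time_s: 14.02
eef_pos: [547.9, 95.6, 24.4]
eef_rot: [[0.991, -0.132, 0.001], [-0.132, -0.991, 0.0], [0.001, -0.0, -1.0]]
wrist_force: [0.6, 0.9, -0.6]
opening: 30.4
finger_force: 0.0
t 14.025 at g [-49.4  -0.4] z 24.4 shift cm [0.94 0.06 0.14] turn [-0.    -0.001  0.001]
soap g [-15.2   0.7] [50.5 61.8] yaw 0.4 n 16791 z 53.3
```

The soap is in the gap, centred within 1 mm. Straight on.

```bash
python3 -m pendant '[[[0,0,0],[0,0,0]],[[0.6,0,0],[0,0,0]],[[1.2,0,0],[0,0,0]],[[1.8,0,0],[0,0,0]],[[2.4,0,0],[0,0,0]]]' 0.28
python3 -m pendant '[[[0.7,0,0],[0,0,0]],[[1.4,0,0],[0,0,0]],[[2.1,0,0],[0,0,0]],[[2.8,0,0],[0,0,0]],[[3.5,0,0],[0,0,0]]]'
python3 -m pendant '[[[0.7,0,0],[0,0,0]],[[1.4,0,0],[0,0,0]],[[1.8,0,0],[0,0,0]],[[2.2,0,0],[0,0,0]],[[2.2,0,0],[0,0,0]]]'
python3 - <<'E'
from h import *
go(55,0,23)
n='wrist'
i=ctrl.camera_info(n);p,d=ctrl.capture(n);cv2.imwrite(f'pics/{n}12.png',p)
soap(i,p,d)
W=cloud(i,d);g=w2g(W);m=((p.max(-1)<110)&(abs(W[...,2])<5)&(g[...,0]>20)&(g[...,0]<170)&(abs(g[...,1])<70))
q=g[m];print('dark: x',np.percentile(q[:,0],[1,99]).round(1),'y',np.percentile(q[:,1],[1,99]).round(1))
E
```

```text
time_s: 14.7
eef_pos: [571.7, 92.4, 24.2]
eef_rot: [[0.991, -0.132, -0.0], [-0.132, -0.991, -0.0], [-0.0, 0.0, -1.0]]
wrist_force: [-0.3, -0.8, 0.4]
opening: 24.7
finger_force: 0.5
time_s: 15.32
eef_pos: [606.4, 87.7, 24.3]
eef_rot: [[0.991, -0.132, 0.0], [-0.132, -0.991, -0.0], [0.0, 0.0, -1.0]]
wrist_force: [-1.6, 0.1, -0.2]
opening: 24.7
finger_force: 0.4
time_s: 15.95
eef_pos: [628.3, 84.9, 24.4]
eef_rot: [[0.991, -0.132, 0.001], [-0.132, -0.991, 0.0], [0.001, -0.0, -1.0]]
wrist_force: [-0.3, 0.1, -1.0]
opening: 24.4
finger_force: 0.0
t 15.95 at g [31.7 -0.3] z 24.4 shift cm [ 2.33 -0.02  0.14] turn [-0.    -0.001  0.002]
soap g [66.   0.5] [50.5 62.2] yaw 0.1 n 15716 z 53.3
dark: x [ 27.9 139.3] y [-55.2  55.7]
```

View pics/wrist12.png

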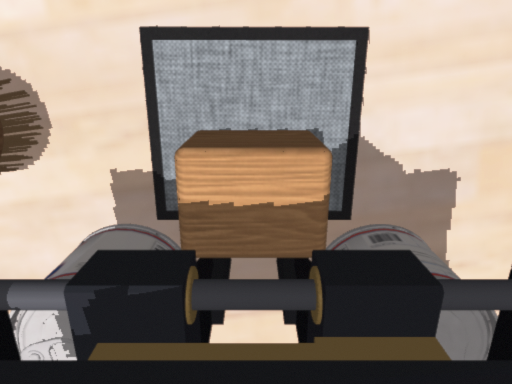

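The soap is entering the mat, whose border runs from (145,30) to (365,30) with its near edge at row 215. It is square and centred, and needs 23 mm more. After that I back off and lift.

```bash
python3 -m pendant '[[[0.6,0,0],[0,0,0]],[[1.2,0,0],[0,0,0]],[[1.7,0,0],[0,0,0]],[[2.1,0,0],[0,0,0]],[[2.3,0,0],[0,0,0]]]'
python3 -m pendant '[[[0,0,0],[0,0,0]],[[-0.5,0,0],[0,0,0]],[[-1.5,0,0],[0,0,0]],[[-1.5,0,-4],[0,0,0]],[[-1.5,0,-9],[0,0,0]]]'
python3 -m pendant '[[[-1,0,-2],[0,0,0]],[[-1,0,-2],[0,0,0]],[[-1,0,-2],[0,0,0]]]'
python3 - <<'E'
from h import *
go(30,0,150)
n='wrist'
i=ctrl.camera_info(n);p,d=ctrl.capture(n);cv2.imwrite(f'pics/{n}13.png',p)
c,a=soap(i,p,d)
W=cloud(i,d);g=w2g(W);m=((p.max(-1)<110)&(abs(W[...,2])<5)&(g[...,0]>20)&(g[...,0]<170)&(abs(g[...,1])<70))
q=g[m];print('dark: x',np.percentile(q[:,0],[1,99]).round(1),'y',np.percentile(q[:,1],[1,99]).round(1))
E
```

```text
time_s: 16.62
eef_pos: [650.8, 81.8, 24.3]
eef_rot: [[0.991, -0.132, 0.0], [-0.132, -0.991, -0.0], [0.0, 0.0, -1.0]]
wrist_force: [-1.2, 0.4, 1.4]
opening: 24.3
finger_force: 0.7
time_s: 17.25
eef_pos: [633.8, 83.8, 114.1]
eef_rot: [[0.991, -0.131, -0.003], [-0.131, -0.991, -0.001], [-0.003, 0.001, -1.0]]
wrist_force: [1.4, -0.9, 0.4]
opening: 24.1
finger_force: 0.0
time_s: 17.62
eef_pos: [624.4, 84.7, 132.6]
eef_rot: [[0.991, -0.132, -0.003], [-0.132, -0.991, -0.001], [-0.003, 0.001, -1.0]]
wrist_force: [0.2, 0.6, 0.1]
opening: 24.2
finger_force: 0.0
t 17.625 at g [27.9 -0.9] z 132.6 shift cm [ 0.21 -0.09 -1.74] turn [0.001 0.003 0.002]
soap g [89.5  0.3] [47.4 61.7] yaw 0.1 n 6304 z 53.2
dark: x [ 28.8 139. ] y [-54.9  54.8]
```

View pics/wrist13.png

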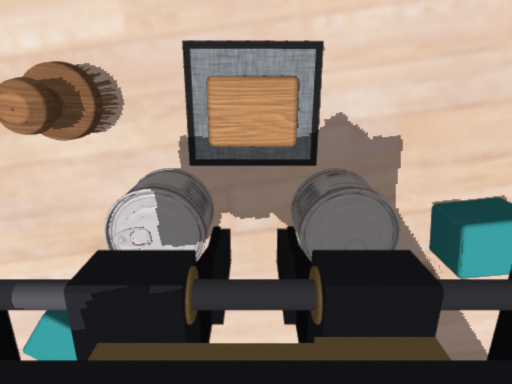

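The soap, with its top from (208,77) to (298,147), stands within the mat border from (184,42) to (322,165). The hand is clear.

```bash
python3 -c "
from plant import ctrl
print(ctrl.sign_off())"
```

```text
the job is handed in; nothing more can be done
None
```

The soap was pushed through the gap and stands square on the mat, about 0.5 mm from its centre by the last wrist picture, with the hand lifted clear. I handed the job in at about 17.7 s, and no verdict came back.

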